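# Feel out the tired dispenser plunger under a dial cover

## Robot

A 6-joint arm with a two-finger parallel gripper is mounted at the origin on a cart in front of the work surface, level with it; the furniture and walls round the work are solid. World frame = base frame: x ahead of the robot, y to its left, z up, the work surface at z = 0. Lengths are in mm, angles in rad, forces in N, time in s.
With the tool pointing down it reaches from about 275 to 1000 mm from the base axis. Payload 8.4 kg.
Tool frame: the origin (TCP) lies at the very end of the fingers, on their centre line; the grasp point (between the pads) lies 19 mm behind it (r.pinch_z is the distance from the TCP to the grasp point, in mm); z points along the fingers, y is the line along which they close (so a half turn about z gives the same grasp; the last joint's range is limited). The gripper opens to 85 mm and grips with 20 to 120 N. Pads are 22 mm wide; open, the fingers measure 114 mm over their backs; the gripper's body (76 mm by 85 mm) begins 54 mm behind the grasp point. The pads swing forward as they close: fully open they stand 13 mm farther back than shut.
Start: joints at [-0.002, 0.353, 1.633, -0, 1.155, -0.002], TCP at [625.002, -0, 231.281] pointing down, gripper open.
Joint ranges: [-2.63, 2.63], [-0.92, 2.1], [0.06, 2.66], [-1.3, 4.44], [0, 2.69], [-3.02, 3.02]. Speed limits (rad/s): [2.22, 2.22, 2.79, 3.14, 3.14, 3.14].

## Interface

Orientations are given as [roll, pitch, yaw] about the fixed x, y, z axes, in that order (R = Rz(yaw) Ry(pitch) Rx(roll)).
In Python, from rig import r gives the robot as it stands.
- The arm moves only by the tool carry_out, never from a script. Its argument "series" is a list of rows, each a list of 7 numbers: the turn, a rotation vector about the tool's x, y, z as a fraction of full scale, then the shift along the tool's x, y, z as a fraction of full scale, then the gripper command: -1 is fully open, 1 is shut, values between are in proportion. A call has 1 to 8 rows; each row is the pose to reach, as a shift and turn from the pose commanded when the call began, along the tool's axes at that moment, turning the shorter way round; what a row does not reach only later rows make up. Full scale, the value 1, is 0.25 m for a shift and pi rad for a turn. A row lasts 1/8 s, in which the tool goes at most 62.5 mm and 10.7 degrees, less where a joint would pass 70% of its speed; a pose out of reach is approached as far as the arm can. A call with a number of a shift or a turn outside -1 to 1 is refused whole. A call with a gripper value outside its range is refused whole. The fingers move at their own pace and stop on an object; "force" is the grip in N (left out, the last holds). Time passes only in rows, so rows that repeat a pose let the fingers close. It gives the time, the measured TCP pose, the force, the opening and the grip force at its end, in the units of the state.
- r.sense(): the state, without advancing time (a new reading comes with each control period).
- r.grab_frame(name): name is "scene" or "side" or "wrist"; returns the picture (400x640x3 uint8, red, green, blue); there is no depth.
- r.get_calibration(name): a dict with "K" (3x3 intrinsics, pixels), "distortion" ([k1, k2, p1, p2, k3] as OpenCV has them; the pictures are not rectified), "pose" (4x4, takes a point from camera to world coordinates). Camera axes: x right, y up, looking along -z (the intrinsics and any distortion apply to the point x, -y, -z); pixel columns grow to the right and rows downward; lengths in mm; the calibration is good to about 2 mm. A picture is of the moment at which its call begins: read the wrist's pose just before it. get_calibration takes no time and is no camera call; for the wrist camera it gives the pose at the moment of the call.
- r.sign_off(): hands the job in; it is judged then, once.
Trained networks look in the newest picture that a camera, given by its name, has taken for a name from the list of things; names that differ only in an ending like _2 or _b are one class to them, and where a whole thing is asked for, a point or a joint stands for the part that bears it (a point fixed in the world has none). Each returns a list of dicts, best first, with "score" (0 to 1); they miss things now and then, are a little off and sometimes report something else, mostly with a low value. They report only what shows in the picture. A call takes as long as a camera call.
- r.silhouettes(camera, label): "region" (400x640 bool, what is visible of it) and "position" ([row, column] in pixels, amid what is visible of it).
The state is a dict: "clock": time; "qpos": joint angles; "qvel": joint speeds; "joint_efforts": joint torques, N m; "eef_pos": TCP position; "tcp_rot": TCP orientation; "contact_force": force on the tool from outside, world axes, zero at the start; "wrist_torque": the same for the moment, N m; "opening": opening from 0.0 (shut) to 1.0 (fully open); "grasp_force": force on a finger pad.
Only numpy, scipy, OpenCV 4.12 (cv2) and the standard library are available. Lean on these libraries where they do the work, as an engineer would, in place of code of your own. Each camera call takes 0.05 s, during which the arm holds its last target. There are 200 camera calls.

## Task

Test the three spring plungers of the dispenser carousel: turn its white cover clockwise so that the opening comes over the compartment with one yellow dot, then two, then three, and each time press the blue plunger head there fully down and feel how stiff its spring is. One of the three is tired and much softer than the others: finish with the cover's opening centred over that soft plunger, so that it alone is exposed for exchange. Leave the other things on the bench as they are.

Things in the scene. Friction and masses are not known exactly. Their poses are not given: they have to be found in the camera images.
- carousel: dispenser carousel, fixed: round grey base, 230 mm diameter, 12 mm thick, a hub carrying the white cover. Origin: centre of the underside, on the cover's axis, z up. Four compartments 62 mm from the axis: at -x a blank one (black plug), at +y that with one yellow dot, at +x two dots, at -y three (dots on the rim, 104 mm out). Its -x side faces the robot within 0.35 rad.
- cover (a joint): angle of the cover, rad, growing clockwise seen from above, -0.7 to 5.4: 0 opening over the blank compartment, 1.571 over the one-dot, 3.142 over the two-dot, 4.712 over the three-dot one. Friction (about 3 N at the post) holds it where it is left. Starts within 0.45 of 0.
- opening (a point): middle of the cover's opening, 62 mm from the axis, at the cover's top face (70 mm above the worktop). The cover is a white disc, 188 mm diameter, 6 mm thick; the opening is a sector 68 degrees wide (69 mm across here), open at the rim, orange lip on both edges; closed fingers can reach down through it. The rest of the disc hides the other heads.
- post (a point): top of the black upright post for turning the cover: 16 mm diameter with a free-spinning sleeve, from 70 to 104 mm above the worktop (steel collar of 22 mm on its lowest 4 mm), 52 mm from the axis, exactly opposite the opening. A hub cap of 44 mm diameter rises 8 mm above the cover round the axis.
- cart_a: sprung plunger cartridge, one of three alike: grey shell, 50 mm diameter, 26 mm high, fixed in one of the compartments (which one varies); origin at the centre of its underside, 12 mm above the worktop, z up. A round blue head, 40 mm diameter, on the same axis: top 60 mm above the worktop, 10 mm below the cover's top face; it goes down 12 mm. Fully down takes about 4 N if soft, 13 N if sound.
- cart_b: sprung plunger cartridge, one of three alike: grey shell, 50 mm diameter, 26 mm high, fixed in one of the compartments (which one varies); origin at the centre of its underside, 12 mm above the worktop, z up. A round blue head, 40 mm diameter, on the same axis: top 60 mm above the worktop, 10 mm below the cover's top face; it goes down 12 mm. Fully down takes about 4 N if soft, 13 N if sound.
- cart_c: sprung plunger cartridge, one of three alike: grey shell, 50 mm diameter, 26 mm high, fixed in one of the compartments (which one varies); origin at the centre of its underside, 12 mm above the worktop, z up. A round blue head, 40 mm diameter, on the same axis: top 60 mm above the worktop, 10 mm below the cover's top face; it goes down 12 mm. Fully down takes about 4 N if soft, 13 N if sound.
- head_a (a joint): how far the blue head of cart_a is pressed down, m: 0 (within 1 mm) up, sprung back, 0.012 fully down on its shell
- head_b (a joint): how far the blue head of cart_b is pressed down, m: 0 (within 1 mm) up, sprung back, 0.012 fully down on its shell
- head_c (a joint): how far the blue head of cart_c is pressed down, m: 0 (within 1 mm) up, sprung back, 0.012 fully down on its shell
- marker_red: red and white marker pen lying on the worktop, 138 mm long; bystander
- marker_green: green and white marker pen lying on the worktop, 138 mm long; bystander
- vial_0: small amber vial with black cap, 24 x 54 mm; bystander
- vial_1: small amber vial with black cap, 24 x 54 mm; bystander
- timer: white bench timer with three buttons, 66 x 68 x 21 mm; bystander

How it is judged:
By the outcome, as a careful person would: the job done as asked, in the order asked, and still so for the second after the job is handed in, with the robot touching nothing.
It also fails if it takes over 70 s, if anything falls off the work surface, if the arm or the gripper's body presses on something with over 40 N, if the wrist force passes 120 N, or if a joint passes its speed limit or range.

## Working session

There is one attempt and no reset: what is moved stays moved. The work goes in short steps, Python scripts to look and compute and a tool call to move; the robot and the scene stay as the last step left them, time stands still between calls to the robot, and variables do not carry over. Pictures are saved under pics/ and viewed, at most 10 in all, crops included, and the job is handed in when it is done.

Besides the shell and the picture viewer there is one more tool, called after "Emit:" as name(argument=value, ...) on one line, values as JSON. carry_out: Moves the arm, as the interface text tells. Its arguments: {"type":"object","properties":{"series":{"type":"array"},"force":{"type":"number"}},"required":["series"]}

```bash
mkdir -p pics; ls
cat > h.py <<'E'
from rig import r
import numpy as np, cv2
def ray(cam,px,z,cal=None):
    "pixel (row,col) -> world point at height z"
    c=cal or r.get_calibration(cam); K=np.array(c["K"]);T=np.array(c["pose"])
    u=cv2.undistortPoints(np.array([[[px[1],px[0]]]],float),K,np.array(c["distortion"],float))[0,0]
    d=T[:3,:3]@np.array([u[0],-u[1],-1]);o=T[:3,3]
    return o+d*(z-o[2])/d[2]
def save(cam,n):
    im=r.grab_frame(cam);cv2.imwrite(f"pics/{n}.png",im[...,::-1]);return im
E
python3 - <<'E'
from h import *
s=r.sense();print(s["eef_pos"],s["tcp_rot"],s["contact_force"],s["opening"])
a=save("scene","s1");b=save("wrist","w1")
for cam in("scene","wrist"):
  for l,z in(("post",104),("opening",70),("carousel",12),("cover",70)):
    for d in r.silhouettes(cam,l)[:2]:
        print(cam,l,d["score"],d["position"],d["region"].sum(),ray(cam,d["position"],z).round(1))
cv2.imwrite("pics/a.png",np.vstack([a,b])[::1,:,::-1][:800])
x=np.hstack([a,b]);cv2.imwrite("pics/b.png",cv2.resize(x,(800,250))[...,::-1])
E
```

```text
pics
[ 6.24527444e+02 -1.82286085e-04  2.30571746e+02] [-3.14022884e+00 -2.67700117e-05  1.57079025e+00] [0.23075966 0.82840613 0.35058726] 1.0013220964043468
scene post 0.94 [202.8, 291.0] 1010 [475.6 103.7 104. ]
scene opening 0.64 [199.2, 295.9] 1015 [550.   32.8  70. ]
scene carousel 0.94 [213.9, 299.5] 2528 [551.7  18.7  12. ]
scene cover 0.95 [202.8, 292.0] 982 [535.1  58.9  70. ]
wrist post 0.75 [141.0, 241.5] 24016 [557.8  42.9 104. ]
wrist carousel 0.98 [131.0, 242.0] 32141 [536.6  42.   12. ]
wrist carousel 0.32 [342.4, 350.6] 307 [ 671.  -260.8   12. ]
wrist cover 0.97 [137.4, 241.5] 23866 [549.8  41.8  70. ]
```

View pics/s1.png

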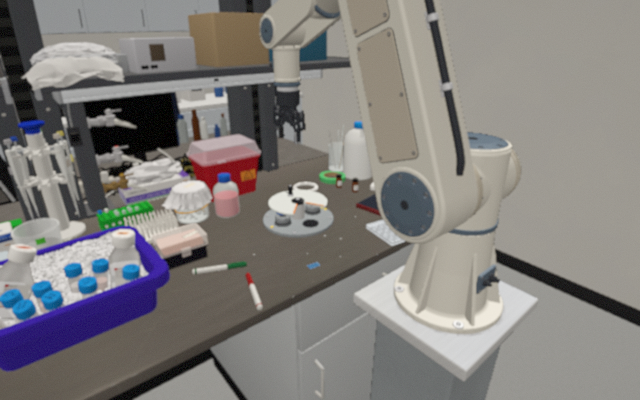

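View pics/w1.png

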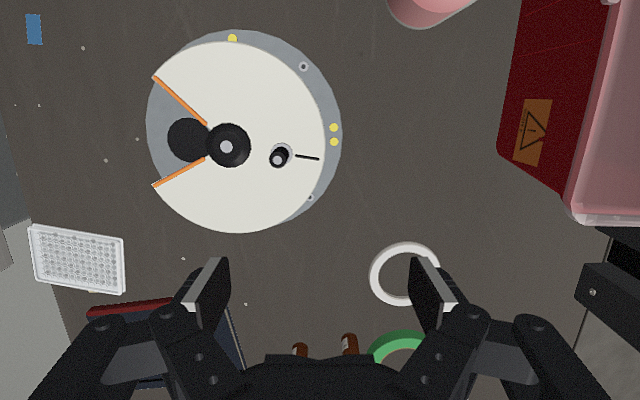

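The wrist view shows the carousel from above: the hub is at about (147,228), the opening faces left toward the black plug, and the post is at (159,278). One dot shows at (38,232) and two dots at (134,334).

```bash
cat >> h.py <<'E'
def fit(cam="wrist"):
    from scipy.optimize import least_squares
    im=r.grab_frame(cam);cal=r.get_calibration(cam)
    d=r.silhouettes(cam,"cover")[0]
    cs,_=cv2.findContours(d["region"].astype(np.uint8),cv2.RETR_EXTERNAL,cv2.CHAIN_APPROX_NONE)
    c=max(cs,key=cv2.contourArea)[:,0]
    c=c[(c[:,0]>2)&(c[:,0]<637)&(c[:,1]>2)]
    p=np.array([ray(cam,(y,x),69,cal)[:2] for x,y in c])
    f=lambda q:np.hypot(*(p-q[:2]).T)-94
    q=least_squares(f,p.mean(0),loss="soft_l1",f_scale=2).x
    print("axis",q.round(1),"inliers",(abs(f(q))<3).mean().round(2))
    h=cv2.cvtColor(im,cv2.COLOR_RGB2HSV)
    m=(h[...,0]>7)&(h[...,0]<21)&(h[...,1]>170)&(h[...,2]>120)
    P=np.array([ray(cam,t,70,cal)[:2] for t in np.argwhere(m)])-q
    P=P[np.hypot(*P.T)<100]
    a=np.arctan2(P[:,1],-P[:,0])  # clockwise from -x world
    mid=np.angle(np.exp(1j*a).mean())
    rel=np.angle(np.exp(1j*(a-mid)))
    lo,hi=np.median(rel[rel<0]),np.median(rel[rel>0])
    print("opening dir (cw from -x world)",mid+(lo+hi)/2,"width deg",np.degrees(hi-lo),len(P))
    return q,mid+(lo+hi)/2
E
python3 - <<'E'
from h import *
q,th=fit()
for n,px,z in(("hub",(147,227),78),("dot1",(38,232),12),("dot2",(134.5,334),12),("post",(159,278),104),("plug",(140,188),40)):
    p=ray("wrist",px,z)[:2]-q; print(n,p.round(1),np.hypot(*p).round(1),np.arctan2(p[1],-p[0]).round(3))
E
```

```text
axis [537.9  34.4] inliers 0.75
opening dir (cw from -x world) 0.16542833610287885 width deg 69.45749942059292 288
hub [-0.7 -0.7] 1.0 -0.733
dot1 [ -5.4 105.6] 105.8 1.52
dot2 [104.3   3.3] 104.4 3.11
post [51.1 -7.4] 51.6 -2.998
plug [-53.6   1.4] 53.7 0.025
```

Emit:
carry_out(series=[[0,0,0,0.104,-0.144,0.1,-1],[0,0,0,0.104,-0.144,0.3,-1],[0,0,0,0.104,-0.144,0.5,-1],[0,0,0,0.104,-0.144,0.584,-1],[0,0,0,0.104,-0.144,0.584,-1],[0,0,0,0.104,-0.144,0.584,0.2],[0,0,0,0.104,-0.144,0.584,1],[0,0,0,0.104,-0.144,0.584,1]], force=30)

```text
clock: 1.6
eef_pos: [589.6, 26.0, 86.3]
tcp_rot: [3.14, -0.0, 1.571]
contact_force: [-0.7, -1.0, -0.5]
opening: 0.376
grasp_force: 0.0
```

Emit:
carry_out(series=[[0,0,0,0,0,0,1],[0,0,0,0,0,0,1],[0,0,0,0,0,0,1]])

```text
clock: 1.98
eef_pos: [587.8, 26.0, 86.0]
tcp_rot: [-3.139, -0.0, 1.571]
contact_force: [-7.3, 0.4, 10.1]
opening: 0.168
grasp_force: 29.2
```

Run:
```python
from h import *
save("wrist","w2"); s=r.sense();print(s)
```

```text
{'clock': 2.025, 'qpos': array([4.16425100e-02, 4.71111719e-01, 1.82444736e+00, 1.88415533e-04,
       8.48204213e-01, 4.15577291e-02]), 'qvel': array([ 0.00032751, -0.00031468, -0.0010255 , -0.00023362, -0.00118339,
       -0.0002806 ]), 'joint_efforts': array([-3.43479551e-01, -5.61333632e+01, -2.78162956e+01, -1.41640515e-01,
       -2.30282485e+00,  8.43062211e-03]), 'eef_pos': array([587.80719035,  26.04170271,  86.01793158]), 'tcp_rot': array([-3.13941802e+00, -5.07554346e-05,  1.57075629e+00]), 'contact_force': array([-6.40928984e+00, -1.66841034e-03,  1.10889728e+01]), 'wrist_torque': array([0.02874071, 1.15698307, 0.04461999]), 'grasp_force': 29.191516935825348, 'opening': 0.16796302474942376}
```

View pics/w2.png

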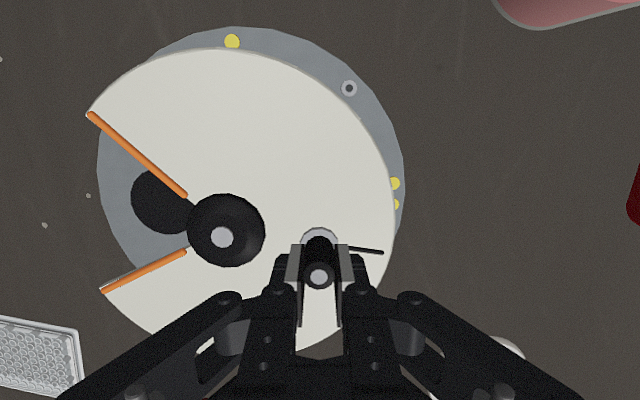

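The post is held between the pads, with its top at (277,318). One dot shows at (42,232), and the opening is still over the plug.

Run:
```python
from h import *
q,th=fit()
for n,px,z in(("hubscrew",(237,222),79),("dot1",(42,232),12),("dot2a",(183,395),12),("dot2b",(204,396),12),("post",(276,319),104)):
    p=ray("wrist",px,z)[:2];print(n,p.round(1));p=p-q; print(n,p.round(1),np.hypot(*p).round(1),np.arctan2(p[1],-p[0]).round(3))
```

```text
axis [535.1  36.9] inliers 0.47
opening dir (cw from -x world) 0.1307646924200975 width deg 72.9148897413638 1076
hubscrew [536.1  34.4]
hubscrew [ 0.9 -2.5] 2.7 -1.933
dot1 [531.9 139.3]
dot1 [ -3.2 102.4] 102.5 1.54
dot2a [642.5  45.8]
dot2a [107.4   8.9] 107.7 3.059
dot2b [644.5  29.7]
dot2b [109.3  -7.1] 109.6 -3.076
post [587.7  26.5]
post [ 52.5 -10.4] 53.6 -2.947
```

```bash
cat > arc.py <<'E'
import sys,numpy as np
ax,ay,cx,cy,f0,f1,n=map(float,sys.argv[1:8])
for f in np.linspace(f0,f1,int(n)+1)[1:]:
    print([round((ay-52*np.sin(f)-cy)/250,3),round((ax+52*np.cos(f)-cx)/250,3)])
E
python3 arc.py 536.2 34.5 589 26 .165 1.536 7
```

```text
[np.float64(-0.039), np.float64(-0.017)]
[np.float64(-0.076), np.float64(-0.035)]
[np.float64(-0.108), np.float64(-0.059)]
[np.float64(-0.135), np.float64(-0.09)]
[np.float64(-0.155), np.float64(-0.125)]
[np.float64(-0.168), np.float64(-0.164)]
[np.float64(-0.174), np.float64(-0.204)]
```

Emit:
carry_out(series=[[0,0,0,-0.039,-0.017,0,1],[0,0,0,-0.076,-0.035,0,1],[0,0,0,-0.108,-0.059,0,1],[0,0,0,-0.135,-0.09,0,1],[0,0,0,-0.155,-0.125,0,1],[0,0,0,-0.168,-0.164,0,1],[0,0,0,-0.174,-0.204,0,1],[0,0,0,-0.174,-0.204,0,1]])

```text
clock: 3.12
eef_pos: [537.6, -17.9, 86.0]
tcp_rot: [3.141, 0.0, 1.571]
contact_force: [-1.3, 0.8, 10.5]
opening: 0.172
grasp_force: 29.9
```

Run:
```python
from h import *
save("wrist","w3"); s=r.sense();print(s["eef_pos"],s["contact_force"],s["opening"])
fit()
```

```text
[537.56879853 -17.93135036  85.98662548] [-1.08242136  1.21702585 11.28232942] 0.17348719585442343
axis [536.1  34.9] inliers 0.57
opening dir (cw from -x world) 1.5451985119449843 width deg 71.54326212737281 1739
```

View pics/w3.png

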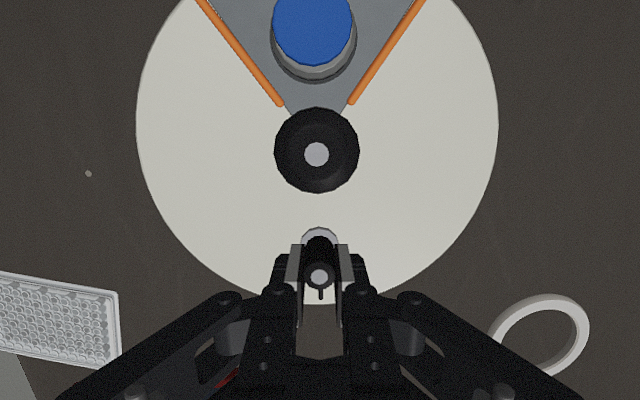

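The opening is over the one-dot compartment, with the blue head centred in it at (33,312). I'll release the post and move above the head.

Emit:
carry_out(series=[[0,0,0,0,0,0,0],[0,0,0,0,0,0,0],[0,0,0,0,0,-0.07,0],[0,0,0,0,0,-0.15,0.3],[0,0,0,0.23,-0.008,-0.15,1],[0,0,0,0.457,-0.016,-0.15,1],[0,0,0,0.457,-0.016,-0.1,1],[0,0,0,0.457,-0.016,-0.1,1]])

```text
clock: 4.28
eef_pos: [533.3, 96.6, 110.0]
tcp_rot: [-3.14, 0.001, 1.572]
contact_force: [0.1, -0.1, 0.1]
opening: -0.003
grasp_force: 0.0
```

Run:
```python
from h import *
s=r.sense();print(s["eef_pos"],s["contact_force"],s["opening"])
fit()
```

```text
[533.28763636  96.57961483 110.01162767] [ 0.08142174 -0.05461523  0.11498336] -0.002872268167661936Traceback (most recent call last):
  File "<stdin>", line 3, in <module>
  File "h.py", line 14, in fit
    d=r.silhouettes(cam,"cover")[0]
      ~~~~~~~~~~~~~~~~~~~~~~~~~~^^^
IndexError: list index out of range
```

Emit:
carry_out(series=[[0,0,0,0,0,0.1,1],[0,0,0,0,0,0.19,1],[0,0,0,0,0,0.216,1],[0,0,0,0,0,0.216,1],[0,0,0,0,0,0.216,1]])

```text
clock: 5.0
eef_pos: [534.6, 96.5, 57.2]
tcp_rot: [3.14, -0.0, 1.57]
contact_force: [-1.2, -0.9, 0.7]
opening: 0.004
grasp_force: 0.4
```

Emit:
carry_out(series=[[0,0,0,0,0,0.012,1],[0,0,0,0,0,0.024,1],[0,0,0,0,0,0.024,1],[0,0,0,0,0,0.024,1]])

```text
clock: 5.5
eef_pos: [534.6, 96.9, 50.6]
tcp_rot: [3.14, -0.0, 1.571]
contact_force: [2.1, -1.1, 2.4]
opening: 0.004
grasp_force: 1.5
```

Emit:
carry_out(series=[[0,0,0,0,0,0.008,1],[0,0,0,0,0,0.012,1],[0,0,0,0,0,0.012,1],[0,0,0,0,0,0.012,1]])

```text
clock: 6.0
eef_pos: [534.6, 96.9, 47.7]
tcp_rot: [3.14, -0.0, 1.571]
contact_force: [2.2, -1.3, 7.2]
opening: 0.002
grasp_force: 3.8
```

Emit:
carry_out(series=[[0,0,0,0,0,0.006,1],[0,0,0,0,0,0.006,1],[0,0,0,0,0,0.006,1],[0,0,0,0,0,0.006,1]])

```text
clock: 6.5
eef_pos: [534.6, 96.9, 46.8]
tcp_rot: [3.14, -0.0, 1.571]
contact_force: [-0.4, -1.8, 15.2]
opening: 0.0
grasp_force: 8.0
```

```bash
python3 - <<'E'
from h import *
for _ in range(6):
    r.grab_frame("side");s=r.sense();print(s["eef_pos"].round(1),s["contact_force"].round(1))
E
python3 arc.py 536.1 34.7 538 -17.5 1.536 3.107 7
```

```text
[534.6  96.9  46.8] [-0.2 -1.9 15.8]
[534.7  96.9  46.9] [-0.5 -2.9 16.2]
[534.6  96.9  46.8] [-0.3 -1.9 16.2]
[534.6  96.9  46.8] [-0.3 -2.1 16.7]
[534.7  96.9  46.9] [-0.7 -2.3 15.8]
[534.6  96.9  46.8] [-0.8 -1.9 16.2]
[np.float64(0.005), np.float64(-0.047)]
[np.float64(0.018), np.float64(-0.091)]
[np.float64(0.042), np.float64(-0.132)]
[np.float64(0.074), np.float64(-0.166)]
[np.float64(0.112), np.float64(-0.192)]
[np.float64(0.156), np.float64(-0.209)]
[np.float64(0.202), np.float64(-0.215)]
```

One-dot feels soft: 2.4 N at about 9.5 mm, and it bottomed below 7 N. I'll go back to the post.

Emit:
carry_out(series=[[0,0,0,0,0,-0.15,1],[0,0,0,0,0,-0.3,1],[0,0,0,-0.23,0.008,-0.32,0],[0,0,0,-0.457,0.016,-0.32,-0.3],[0,0,0,-0.457,0.016,-0.32,-0.3],[0,0,0,-0.457,0.016,-0.24,-0.3],[0,0,0,-0.457,0.016,-0.159,0],[0,0,0,-0.457,0.016,-0.159,0]])

```text
clock: 7.8
eef_pos: [536.0, -16.6, 83.8]
tcp_rot: [-3.137, -0.001, 1.571]
contact_force: [-0.2, 0.1, -0.6]
opening: 0.501
grasp_force: 0.0
```

Emit:
carry_out(series=[[0,0,0,0,0,0,1],[0,0,0,0,0,0,1],[0,0,0,0,0,0,1],[0,0,0,0,0,0,1]], force=30)

```text
clock: 8.3
eef_pos: [538.3, -17.2, 86.1]
tcp_rot: [3.141, -0.0, 1.571]
contact_force: [-1.9, 4.5, 5.9]
opening: 0.168
grasp_force: 29.8
```

Emit:
carry_out(series=[[0,0,0,0.005,-0.047,0,1],[0,0,0,0.018,-0.091,0,1],[0,0,0,0.042,-0.132,0,1],[0,0,0,0.074,-0.166,0,1],[0,0,0,0.112,-0.192,0,1],[0,0,0,0.156,-0.209,0,1],[0,0,0,0.202,-0.215,0,1],[0,0,0,0.202,-0.215,0,1]])

```text
clock: 9.3
eef_pos: [484.2, 33.8, 86.1]
tcp_rot: [3.14, -0.0, 1.571]
contact_force: [2.9, 1.9, 8.1]
opening: 0.171
grasp_force: 30.5
```

Run:
```python
from h import *
save("wrist","w4"); s=r.sense();print(s["eef_pos"],s["contact_force"],s["opening"])
fit()
```

```text
[484.20798019  33.7309369   86.08565425] [2.59516596 3.02490868 7.93453688] 0.17219441462845603
axis [537.6  37. ] inliers 0.37
opening dir (cw from -x world) 3.150275024593618 width deg 72.58008005053362 962
```

View pics/w4.png

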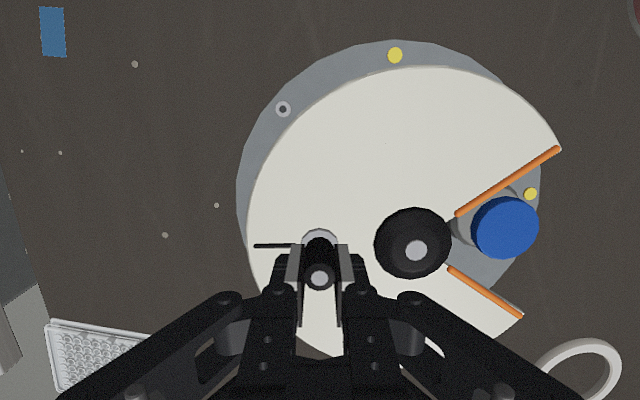

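The opening is over the two-dot compartment, with its head at (228,506) between the lips.

Emit:
carry_out(series=[[0,0,0,0,0,0,0],[0,0,0,0,0,0,0],[0,0,0,0,0,-0.07,0],[0,0,0,0,0,-0.15,0.3],[0,0,0,0.008,0.23,-0.15,1],[0,0,0,0.015,0.455,-0.15,1],[0,0,0,0.015,0.455,-0.1,1],[0,0,0,0.015,0.455,-0.1,1]])

```text
clock: 10.45
eef_pos: [595.4, 36.6, 108.5]
tcp_rot: [-3.137, 0.0, 1.571]
contact_force: [-0.5, 0.0, 0.2]
opening: -0.003
grasp_force: 0.0
```

Emit:
carry_out(series=[[0,0,0,0,0,0.1,1],[0,0,0,0,0,0.19,1],[0,0,0,0,0,0.216,1],[0,0,0,0,0,0.216,1],[0,0,0,0,0,0.216,1]])

```text
clock: 11.08
eef_pos: [595.6, 36.6, 57.1]
tcp_rot: [-3.138, 0.0, 1.571]
contact_force: [-5.4, 0.0, 7.0]
opening: -0.002
grasp_force: 3.4
```

Emit:
carry_out(series=[[0,0,0,0,0,0.012,1],[0,0,0,0,0,0.024,1],[0,0,0,0,0,0.024,1],[0,0,0,0,0,0.024,1]])

```text
clock: 11.58
eef_pos: [595.7, 36.6, 51.6]
tcp_rot: [-3.138, 0.0, 1.571]
contact_force: [-6.0, -0.1, 10.3]
opening: -0.004
grasp_force: 5.3
```

Emit:
carry_out(series=[[0,0,0,0,0,0.008,1],[0,0,0,0,0,0.012,1],[0,0,0,0,0,0.012,1],[0,0,0,0,0,0.012,1]])

```text
clock: 12.08
eef_pos: [595.8, 36.6, 48.8]
tcp_rot: [-3.138, 0.0, 1.571]
contact_force: [-6.9, -0.1, 12.4]
opening: -0.004
grasp_force: 6.2
```

Emit:
carry_out(series=[[0,0,0,0,0,0.006,1],[0,0,0,0,0,0.01,1],[0,0,0,0,0,0.01,1],[0,0,0,0,0,0.01,1]])

```text
clock: 12.58
eef_pos: [595.9, 36.6, 47.9]
tcp_rot: [-3.139, 0.0, 1.571]
contact_force: [-12.7, -0.8, 29.6]
opening: 0.003
grasp_force: 14.8
```

Two-dot is stiff: 10.3 N at 8.4 mm, bottoming above 13 N. Three-dot is next.

```bash
python3 arc.py 536.1 34.7 484.25 33 3.115 4.677 7
```

```text
[np.float64(0.047), np.float64(0.003)]
[np.float64(0.092), np.float64(0.017)]
[np.float64(0.131), np.float64(0.041)]
[np.float64(0.165), np.float64(0.073)]
[np.float64(0.191), np.float64(0.111)]
[np.float64(0.208), np.float64(0.154)]
[np.float64(0.215), np.float64(0.2)]
```

Emit:
carry_out(series=[[0,0,0,0,0,-0.15,1],[0,0,0,0,0,-0.3,1],[0,0,0,-0.008,-0.23,-0.32,0],[0,0,0,-0.015,-0.455,-0.32,-0.3],[0,0,0,-0.015,-0.455,-0.32,-0.3],[0,0,0,-0.015,-0.455,-0.24,-0.3],[0,0,0,-0.015,-0.455,-0.162,0],[0,0,0,-0.015,-0.455,-0.162,0]])

```text
clock: 13.58
eef_pos: [483.4, 32.9, 84.9]
tcp_rot: [-3.139, 0.0, 1.571]
contact_force: [-0.2, -0.1, 0.6]
opening: 0.497
grasp_force: 0.0
```

Emit:
carry_out(series=[[0,0,0,0,0,0,1],[0,0,0,0,0,0,1],[0,0,0,0,0,0,1],[0,0,0,0,0,0,1]], force=30)

```text
clock: 14.08
eef_pos: [484.3, 33.0, 86.4]
tcp_rot: [3.141, -0.0, 1.571]
contact_force: [-2.8, 0.0, 6.3]
opening: 0.174
grasp_force: 29.3
```

Emit:
carry_out(series=[[0,0,0,0.047,0.003,0,1],[0,0,0,0.092,0.017,0,1],[0,0,0,0.131,0.041,0,1],[0,0,0,0.165,0.073,0,1],[0,0,0,0.191,0.111,0,1],[0,0,0,0.208,0.154,0,1],[0,0,0,0.215,0.2,0,1],[0,0,0,0.215,0.2,0,1]])

```text
clock: 15.08
eef_pos: [536.2, 86.4, 86.5]
tcp_rot: [3.139, 0.001, 1.571]
contact_force: [3.3, -3.8, 2.5]
opening: 0.17
grasp_force: 29.5
```

Run:
```python
from h import *
save("wrist","w5"); s=r.sense();print(s["eef_pos"],s["contact_force"],s["opening"])
fit()
```

```text
[536.08872491  86.42585938  86.49553539] [ 3.09549095 -4.45967967  2.3053225 ] 0.17311566428270078
axis [535.5 -10.7] inliers 0.11Traceback (most recent call last):
  File "<stdin>", line 3, in <module>
  File "h.py", line 24, in fit
    P=np.array([ray(cam,t,70,cal)[:2] for t in np.argwhere(m)])-q
      ~~~~~~~~~~~~~~~~~~~~~~~~~~~~~~~~~~~~~~~~~~~~~~~~~~~~~~~~~^~
ValueError: operands could not be broadcast together with shapes (0,) (2,)
```

View pics/w5.png

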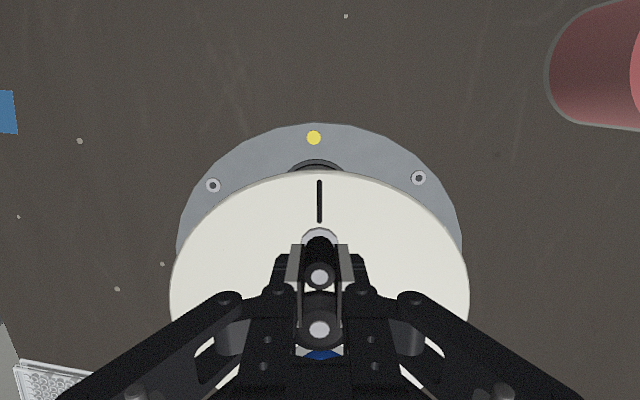

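The post points at the single dot at (137,314), and a blue head shows below the hub, so the opening is over the three-dot compartment.

Emit:
carry_out(series=[[0,0,0,0,0,0,0],[0,0,0,0,0,0,0],[0,0,0,0,0,-0.07,0],[0,0,0,0,0,-0.15,0.3],[0,0,0,-0.23,0.008,-0.15,1],[0,0,0,-0.456,0.016,-0.15,1],[0,0,0,-0.456,0.016,-0.1,1],[0,0,0,-0.456,0.016,-0.1,1]])

```text
clock: 16.23
eef_pos: [537.7, -27.1, 110.4]
tcp_rot: [-3.14, -0.0, 1.57]
contact_force: [0.6, 0.3, -0.3]
opening: 0.003
grasp_force: 0.0
```

Emit:
carry_out(series=[[0,0,0,0,0,0.1,1],[0,0,0,0,0,0.19,1],[0,0,0,0,0,0.216,1],[0,0,0,0,0,0.216,1],[0,0,0,0,0,0.216,1]])

```text
clock: 16.85
eef_pos: [537.9, -25.8, 57.4]
tcp_rot: [-3.14, -0.001, 1.572]
contact_force: [-2.6, 3.8, 5.7]
opening: 0.001
grasp_force: 3.2
```

Emit:
carry_out(series=[[0,0,0,0,0,0.012,1],[0,0,0,0,0,0.024,1],[0,0,0,0,0,0.024,1],[0,0,0,0,0,0.024,1]])

```text
clock: 17.35
eef_pos: [537.9, -25.8, 51.8]
tcp_rot: [-3.141, -0.001, 1.572]
contact_force: [-4.6, 2.5, 9.9]
opening: 0.0
grasp_force: 5.0
```

Emit:
carry_out(series=[[0,0,0,0,0,0.008,1],[0,0,0,0,0,0.012,1],[0,0,0,0,0,0.012,1],[0,0,0,0,0,0.012,1]])

```text
clock: 17.85
eef_pos: [538.0, -25.9, 49.0]
tcp_rot: [-3.141, -0.001, 1.572]
contact_force: [-5.2, 3.1, 12.2]
opening: -0.002
grasp_force: 5.9
```

Emit:
carry_out(series=[[0,0,0,0,0,0.006,1],[0,0,0,0,0,0.01,1],[0,0,0,0,0,0.01,1],[0,0,0,0,0,0.01,1]])

```text
clock: 18.35
eef_pos: [538.1, -25.8, 47.9]
tcp_rot: [-3.141, -0.001, 1.572]
contact_force: [-11.2, 3.1, 29.8]
opening: -0.002
grasp_force: 15.2
```

Three-dot is stiff as well, so one-dot is the soft one. I'll turn the cover back to it.

Emit:
carry_out(series=[[0,0,0,0,0,-0.15,1],[0,0,0,0,0,-0.3,1],[0,0,0,0.23,-0.005,-0.32,0],[0,0,0,0.455,-0.009,-0.32,-0.3],[0,0,0,0.455,-0.009,-0.32,-0.3],[0,0,0,0.455,-0.009,-0.24,-0.3],[0,0,0,0.455,-0.009,-0.162,0],[0,0,0,0.455,-0.009,-0.162,0]])

```text
clock: 19.35
eef_pos: [534.9, 86.3, 84.8]
tcp_rot: [-3.139, 0.001, 1.571]
contact_force: [-0.7, -0.6, -0.1]
opening: 0.502
grasp_force: 0.0
```

Emit:
carry_out(series=[[0,0,0,0,0,0,1],[0,0,0,0,0,0,1],[0,0,0,0,0,0,1],[0,0,0,0,0,0,1]], force=30)

```text
clock: 19.85
eef_pos: [536.6, 86.5, 86.5]
tcp_rot: [3.14, -0.0, 1.571]
contact_force: [-0.5, -1.2, 6.1]
opening: 0.172
grasp_force: 29.6
```

```bash
python3 arc.py 536.1 34.7 536 86.5 4.712 3.12 8;echo; python3 arc.py 536.1 34.7 484.1 33.6 3.12 1.53 7
```

```text
[np.float64(-0.003), np.float64(-0.041)]
[np.float64(-0.015), np.float64(-0.08)]
[np.float64(-0.035), np.float64(-0.117)]
[np.float64(-0.062), np.float64(-0.148)]
[np.float64(-0.094), np.float64(-0.174)]
[np.float64(-0.131), np.float64(-0.193)]
[np.float64(-0.17), np.float64(-0.204)]
[np.float64(-0.212), np.float64(-0.208)]

[np.float64(-0.047), np.float64(0.006)]
[np.float64(-0.091), np.float64(0.023)]
[np.float64(-0.13), np.float64(0.049)]
[np.float64(-0.162), np.float64(0.084)]
[np.float64(-0.186), np.float64(0.124)]
[np.float64(-0.2), np.float64(0.169)]
[np.float64(-0.203), np.float64(0.216)]
```

Emit:
carry_out(series=[[0,0,0,-0.003,-0.041,0,1],[0,0,0,-0.015,-0.08,0,1],[0,0,0,-0.035,-0.117,0,1],[0,0,0,-0.062,-0.148,0,1],[0,0,0,-0.094,-0.174,0,1],[0,0,0,-0.131,-0.193,0,1],[0,0,0,-0.17,-0.204,0,1],[0,0,0,-0.212,-0.208,0,1]])

```text
clock: 20.85
eef_pos: [484.2, 33.8, 86.5]
tcp_rot: [3.14, -0.001, 1.571]
contact_force: [1.6, 4.5, 8.2]
opening: 0.172
grasp_force: 30.4
```

Emit:
carry_out(series=[[0,0,0,-0.047,0.006,0,1],[0,0,0,-0.091,0.023,0,1],[0,0,0,-0.13,0.049,0,1],[0,0,0,-0.162,0.084,0,1],[0,0,0,-0.186,0.124,0,1],[0,0,0,-0.2,0.169,0,1],[0,0,0,-0.203,0.216,0,1],[0,0,0,-0.203,0.216,0,1]])

```text
clock: 21.85
eef_pos: [539.0, -17.4, 86.5]
tcp_rot: [3.139, 0.0, 1.571]
contact_force: [2.0, -1.0, 8.0]
opening: 0.169
grasp_force: 30.4
```

Run:
```python
from h import *
save("wrist","w6"); s=r.sense();print(s["eef_pos"],s["contact_force"],s["opening"])
fit()
```

```text
[538.94735837 -17.42979306  86.52690983] [ 2.70071432 -0.9841058   7.82872593] 0.17197524444982693
axis [536.2  35.1] inliers 0.56
opening dir (cw from -x world) 1.5151279406729314 width deg 71.72237942941983 1742
```

Emit:
carry_out(series=[[0,0,0,0,0,0,0],[0,0,0,0,0,0,0],[0,0,0,0,0,-0.1,0],[0,0,0,0,0,-0.25,-0.3],[0,0,0,0,0,-0.5,-0.3],[0,0,0,0,0,-0.5,-0.3],[0,0,0,0,0,-0.5,-0.3]])

```text
clock: 22.88
eef_pos: [537.3, -17.2, 210.1]
tcp_rot: [-3.141, -0.0, 1.571]
contact_force: [-0.5, -0.3, 0.2]
opening: 0.65
grasp_force: 0.0
```

Run:
```python
from h import *
im=save("wrist","w7"); q,th=fit()
h=cv2.cvtColor(im,cv2.COLOR_RGB2HSV)
def blobs(m):
    n,l,st,c=cv2.connectedComponentsWithStats(m.astype(np.uint8));return [(st[i,4],c[i][::-1]) for i in range(1,n) if st[i,4]>20]
for n,m,z in(("blue",(h[...,0]>100)&(h[...,0]<125)&(h[...,1]>170)&(h[...,2]>80),60),("yel",(h[...,0]>22)&(h[...,0]<34)&(h[...,1]>130)&(h[...,2]>120),12)):
  for a,c in blobs(m):
    p=ray("wrist",c,z)[:2]-q;print(n,a,c.round(),p.round(1),np.hypot(*p).round(1),np.arctan2(p[1],-p[0]).round(3))
```

```text
axis [536.2  32.7] inliers 0.74
opening dir (cw from -x world) 1.5145561745818568 width deg 69.18052786829134 370
blue 1039 [ 58. 316.] [-2.3 61.9] 62.0 1.534
yel 64 [ 15. 314.] [ -4.8 106.4] 106.5 1.526
```

View pics/w7.png

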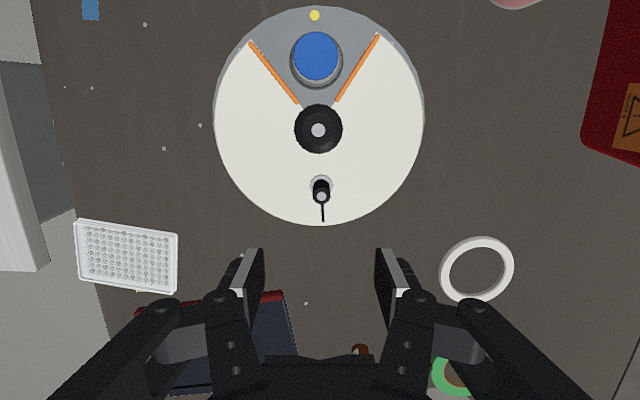

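The opening sits about 1° short of the head at (58,316), measured at 1.515 against 1.534 for the head. I'll regrip and nudge it.

Emit:
carry_out(series=[[0,0,0,0,-0.001,0.2,0],[0,0,0,0,-0.001,0.4,0],[0,0,0,0,-0.001,0.5,0],[0,0,0,0,-0.001,0.5,0],[0,0,0,0,-0.001,0.5,1],[0,0,0,0,-0.001,0.5,1],[0,0,0,0,-0.001,0.5,1],[0,0,0,0,-0.005,0.5,1]], force=30)

```text
clock: 24.02
eef_pos: [538.1, -17.3, 86.6]
tcp_rot: [3.138, 0.0, 1.571]
contact_force: [2.6, -0.4, 2.6]
opening: 0.172
grasp_force: 29.7
```

Emit:
carry_out(series=[[0,0,0,0,-0.001,0,1],[0,0,0,0,-0.001,0,1]])

```text
clock: 24.28
eef_pos: [537.8, -17.3, 86.5]
tcp_rot: [3.139, 0.0, 1.571]
contact_force: [3.1, 0.2, 6.2]
opening: 0.169
grasp_force: 29.9
```

Good. I'll release, retreat and check.

Emit:
carry_out(series=[[0,0,0,0,0,0,0],[0,0,0,0,0,0,0],[0,0,0,0,0,-0.1,0],[0,0,0,0,0,-0.25,-0.3],[0,0,0,0,0,-0.5,-0.3],[0,0,0,0,0,-0.5,-0.3],[0,0,0,0,0,-0.5,-0.3],[0,0,0,0,0,-0.5,-0.3]])

```text
clock: 25.28
eef_pos: [535.4, -17.2, 209.0]
tcp_rot: [-3.139, -0.0, 1.571]
contact_force: [-0.8, 0.9, 0.8]
opening: 0.649
grasp_force: 0.0
```

Run:
```python
from h import *
save("wrist","w8"); q,th=fit()
im=r.grab_frame("wrist");h=cv2.cvtColor(im,cv2.COLOR_RGB2HSV)
m=(h[...,0]>100)&(h[...,0]<125)&(h[...,1]>170)&(h[...,2]>80);m[:,:200]=0
p=ray("wrist",np.argwhere(m).mean(0),60)[:2]-q;print(p,np.arctan2(p[1],-p[0]))
```

```text
axis [536.4  32.6] inliers 0.74
opening dir (cw from -x world) 1.5355827830120885 width deg 69.16795942117591 371
[-1.39772089 62.1277256 ] 1.5483025829770407
```

```bash
python3 -c "
from rig import r
print(r.sign_off())"
```

```text
the job is handed in; nothing more can be done
None
```

I pressed the one-, two- and three-dot plungers fully down in that order. The one-dot plunger is the soft one (2.4 N near 9.5 mm, against about 10 N near 8.3 mm for the other two), so the job is handed in with the cover's opening within about 1° of centred over it.

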